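# Plug the glaze pump's inlet and lock its cam coupler

### The job

The glaze pump has been rinsed: close its inlet. Take the steel plug from the rinse tray and push it straight down into the coupler on top of the pump until it is home on its gasket, firmly but without ramming it; then swing the coupler's two cam arms down together, without forcing them, until both lie flat against the coupler and lock the plug. Let go, and leave the cake tub, the glass mug and the palette knife where they are.

Things in the scene. Friction and masses are not known exactly. Their poses are not given: they have to be found in the camera images.
- plug_centre (a point): Centre of the loose stainless plug (about 0.22 kg), half-way up its 55 mm; z is its axis, up as it stands nose down in the tray, and so it goes in. Its round grip, 36 mm across and 22.5 mm tall, is the part above the flange (32.5 to 55 mm from the nose): grasp it there. When the plug is home this point coincides with coupler_mouth.
- plug: The same plug; origin at the centre of its nose (underside). From the nose up: chamfer 2.5 mm, lip 36 mm across up to 9 mm, cam groove (29 mm across its floor) to 21 mm, 36 mm across to 29.5 mm, flange 44 mm across and 3 mm thick, then the grip. Home: the flange's underside is 2 mm above the coupler's rim; resting on the gasket, not pushed home: 8 mm.
- coupler_mouth (a point): Centre of the rim of the coupler on the pump: a round mouth facing straight up, 193 mm above the bench. z is up along its axis, y the line of the two cam arms (left arm at +y), x points to the pump's motor. Bore 38.4 mm, with a lead-in chamfer to 43 mm at the rim. The pump stands on soft rubber feet and sinks about 1 mm for every 4 N, so go by force, not by height, to tell when the plug is home.
- coupler: The coupler's fixed stainless socket, 50 mm outside diameter; origin at the centre of its rim, axes as coupler_mouth. More than 40 N of the plug on its rim or bore is ramming.
- gasket: Snug black gasket in the bore; origin at the centre of its upper face, 21.5 mm below the rim, unloaded. By weight alone the plug stops on it 6 mm above home. It yields at about 8 N and 2 N more per mm: home, 6 mm down, takes about 18 N, the firm end is 1 mm further. Let go, it springs back about 1 mm; the cams take that up. Push 18 to 25 N; over 40 N is ramming.
- cam_left (a joint): Swing of the cam arm at the coupler's +y side, rad: 0 = down flat along the coupler, locked; 1.57 = straight out level; starts at 1.65 to 2.1 (out and a little up). Stays where left. 1 to 2 N at mid-length swings it down to 0.6; from there to 0 the cam draws the plug down, taking about 5 N at 25 mm from the pin. Over 40 N of a finger on it is forcing.
- cam_right (a joint): The same for the cam arm at the coupler's -y side. If the plug is not pushed home first, both arms jam near 0.55 rad on its lip. They belong down together: one below 0.75 while the other is above 1.35 is wrong.
- cam_left_tip (a point): Tip of the left cam arm, 57 mm from its pin; the pin is 25 mm from the coupler's axis (along y), 10 mm below the rim. The arm is a steel bar 14 mm wide, 5 mm thick, its middle line 6 mm outside the pin: shut, its outer face is 33.5 mm from the axis (67 mm over both arms). It reaches 59 mm from the pin, a thin pull ring beyond.
- cam_right_tip (a point): Tip of the right cam arm, 57 mm from its pin; mirror image of the left. With the arms pressed half down, two fingers outside them can close and bring both home together.
- tub: Loose clear plastic tub with cake squares, 130 x 100 x 50 mm, origin under its centre; leave alone.
- mug: Loose glass mug, 76 mm across, 120 mm tall, origin under its centre; leave alone.
- knife: Loose palette knife with a wooden handle, 270 mm long, lying on the bench; leave alone.
- tray: Fixed shallow aluminium rinse tray, 170 x 130 x 16 mm, floor 3 mm, origin under its centre; the plug stands in it.
Not all that is in view belongs to the job. What is meant by the plug is not blue or red, and is the smaller of those in its own colour.

How it is judged:
On the way:
1. the plug is pushed down on its gasket, within 2.6 mm of home, while both cam arms still stand out (z of plug_centre in the frame of coupler_mouth below 0.0026 m and horizontal distance between plug_centre and coupler_mouth below 0.004 m and value of joint each of cam_left, cam_right above 1.2 rad), for 0.1 s.
At the end, for the whole second after the job is handed in: Both cam arms lie down along the coupler (each within 0.12 rad of fully shut), the plug sits upright in the coupler on its gasket, within 1.6 mm of home and 4 mm of the axis, and nothing is held (value of joint each of cam_left, cam_right below 0.12 rad and z of plug_centre in the frame of coupler_mouth between -0.003 and 0.0016 m and horizontal distance between plug_centre and coupler_mouth below 0.004 m and angle between the z axis of plug_centre and the z axis of coupler_mouth, either way round below 0.08 rad); the robot touches nothing.
It fails at once if the plug is rammed: more than 40 N on the gasket (contact force between plug and gasket above 40 N).
It fails at once if the plug is rammed: more than 40 N on the coupler's rim or bore (contact force between plug and coupler above 40 N).
It fails at once if a cam arm is forced: more than 40 N of the fingers on it (contact force between the fingers and cam_left above 40 N or contact force between the fingers and cam_right above 40 N).
It fails at once if the arms do not come down together: one is below 0.75 rad while the other is still above 1.35 ((value of joint cam_left below 0.75 rad and value of joint cam_right above 1.35 rad) or (value of joint cam_right below 0.75 rad and value of joint cam_left above 1.35 rad)).
It fails at once if the tub, mug or knife is moved more than 30 mm or the mug is tipped (distance of any of tub, mug, knife from where it was at the start of the episode above 0.03 m or angle between mug's own z axis and vertical above 0.3 rad).
It also fails if it takes over 72 s, if anything falls off the work surface, if the arm or the gripper's body presses on something with over 40 N, if the wrist force passes 120 N, or if a joint passes its speed limit or range.

### The arm

A 7-joint arm with a two-finger parallel gripper is mounted at the origin on the work surface. World frame = base frame: x ahead of the robot, y to its left, z up, the work surface at z = 0. Lengths are in m, angles in rad, forces in N, time in s.
With the tool pointing down it reaches from about 0.35 to 0.9 m from the base axis. Payload 8.1 kg.
Tool frame: the origin (TCP) lies at the very end of the fingers, on their centre line; the grasp point (between the pads) lies robot.grip_depth behind it (robot.grip_depth is the distance from the TCP to the grasp point, in m); z points along the fingers, y is the line along which they close (so a half turn about z gives the same grasp; the last joint's range is limited). The gripper opens to 92 mm and grips with 3 to 60 N. Pads are 19 mm wide; open, the fingers measure 130 mm over their backs; the gripper's body (75 mm by 190 mm) begins 47 mm behind the grasp point.
Start: joints at [-1.402, 0.434, 0.025, 1.573, -0.012, 1.134, -0.075], TCP at [0.168, 0.602, 0.227] pointing down, gripper open.
Joint ranges: [-2.62, 2.62], [-0.44, 2.09], [-1.27, 1.32], [0.08, 2.57], [-1.32, 4.46], [0.12, 2], [-2.74, 2.74]. Speed limits (rad/s): [2.22, 2.22, 3.01, 3.01, 3.14, 3.14, 3.14].

### API

Orientations are given as a unit quaternion [w, x, y, z].
In Python, from rig import robot, camera gives the robot as it stands.
- The arm moves only by the tool send_rows, never from a script. Its argument "targets" is a list of rows, each a list of 2 entries, a list of its own where there are three numbers: the shift along the tool's x, y, z scaled (see below), then the turn, a rotation vector about the tool's x, y, z scaled (see below). In form: [[[x, y, z], [ax, ay, az]], ...]. A call has 1 to 20 rows; each row is the pose to reach, as a shift and turn from the pose commanded when the call began, along the tool's axes at that moment; what a row does not reach only later rows make up. The controller multiplies each number of a shift by 500 mm and each number of a turn by 1.5 rad. A row lasts 1/10 s, in which the tool goes at most 50 mm and 8.59 degrees, less where a joint would pass 70% of its speed; a pose out of reach is approached as far as the arm can. A call with a number of a shift or a turn outside -1 to 1 is refused whole. A call with a gripper value outside its range is refused whole. "fingers" is the gripper command: -1 is fully open, 1 is shut, values between are in proportion, set as the call begins (left out, the last holds). The fingers move at their own pace and stop on an object; "grip_force" is the grip in N (left out, the last holds). Time passes only in rows, so rows that repeat a pose let the fingers close. It gives the time, the measured TCP pose, the force, the opening and the grip force at its end, in the units of the state.
- robot.observe(): the state, without advancing time (a new reading comes with each control period).
- camera(name): name is "side" or "top"; returns a dict with "image" (420x560x3 uint8, blue, green, red), "range_z" (420x560 float32, m along the optical axis (not along the pixel's ray), 0 where there is no reading), "fx", "fy", "cx", "cy" (pixels), "rvec" (rotation vector, rad) and "tvec" (3), from world to camera coordinates, as OpenCV has them. Camera axes: x right, y down, z forward; pixel columns grow to the right and rows downward; lengths in m; the calibration is good to about 2 mm. A picture is of the moment at which its call begins.
- robot.hand_in(): hands the job in; it is judged then, once.
The state is a dict: "time": time; "qpos": joint angles; "qvel": joint speeds; "joint_efforts": joint torques, N m; "position": TCP position; "eef_rot": TCP orientation; "ft_force": force on the tool from outside, world axes, zero at the start; "ft_torque": the same for the moment, N m; "opening": finger opening in m; "gripper_force": force on a finger pad.
Only numpy, scipy, OpenCV 4.12 (cv2) and the standard library are available. Lean on these libraries where they do the work, as an engineer would, in place of code of your own. Each camera call takes 0.05 s, during which the arm holds its last target. There are 200 camera calls.

## Working session

There is one attempt and no reset: what is moved stays moved. The work goes in short steps, Python scripts to look and compute and a tool call to move; the robot and the scene stay as the last step left them, time stands still between calls to the robot, and variables do not carry over. Pictures are saved under pics/ and viewed, at most 10 in all, crops included, and the job is handed in when it is done.

Besides the shell and the picture viewer there is one more tool, called after "Emit:" as a command line: name --argument value ..., lists and objects as JSON in quotes. send_rows: Moves the arm, as the interface text tells. Its arguments: {"type":"object","properties":{"targets":{"type":"array","items":{"type":"array"}},"fingers":{"type":"number"},"grip_force":{"type":"number"}},"required":["targets"]}

```bash
mkdir -p pics; cat > h.py <<'E'
import numpy as np, cv2
from rig import robot, camera
from scipy.spatial.transform import Rotation as R
def cloud(c):
    z=c["range_z"]; v,u=np.indices(z.shape)
    p=np.stack([(u-c["cx"])/c["fx"]*z,(v-c["cy"])/c["fy"]*z,z],-1)
    M=cv2.Rodrigues(np.array(c["rvec"],float))[0]; t=np.array(c["tvec"],float).ravel()
    w=(p-t)@M; w[z<=0]=np.nan
    return w
def proj(c,P):
    K=np.array([[c["fx"],0,c["cx"]],[0,c["fy"],c["cy"]],[0,0,1.]])
    return cv2.projectPoints(np.array(P,float).reshape(-1,3),np.array(c["rvec"],float),np.array(c["tvec"],float),K,None)[0][:,0]
def st():
    s=robot.observe(); print({k:np.round(s[k],4).tolist() for k in("time","position","eef_rot","ft_force","opening","gripper_force","qpos")})
    return s
E
python3 - <<'E'
from h import *
st(); print(robot.grip_depth)
for n in("top","side"):
    c=camera(n); cv2.imwrite(f"pics/{n}0.png",c["image"]); np.save(f"{n}0.npy",cloud(c))
    M=cv2.Rodrigues(np.array(c["rvec"],float))[0]; print(n,-M.T@np.array(c["tvec"]).ravel(),c["fx"])
E
```

```text
{'time': 0.0, 'position': [0.1677, 0.6015, 0.2259], 'eef_rot': [-0.0, 0.1355, 0.9908, -0.0008], 'ft_force': [0.4032, -0.4461, 0.4716], 'opening': 0.092, 'gripper_force': 0.0, 'qpos': [-1.4016, 0.4352, 0.025, 1.5741, -0.0116, 1.134, -0.0751]}
0.0188
top [ 0.39688547 -0.03274544  1.49994455] 495.4439331699694
side [-0.14143874 -0.621919    0.65067485] 423.6879769569527
```

View pics/top0.png

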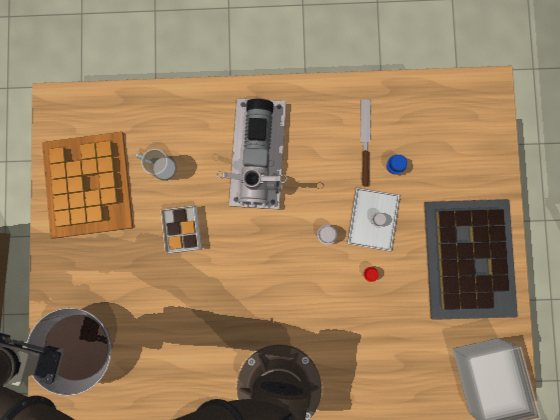

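View pics/side0.png

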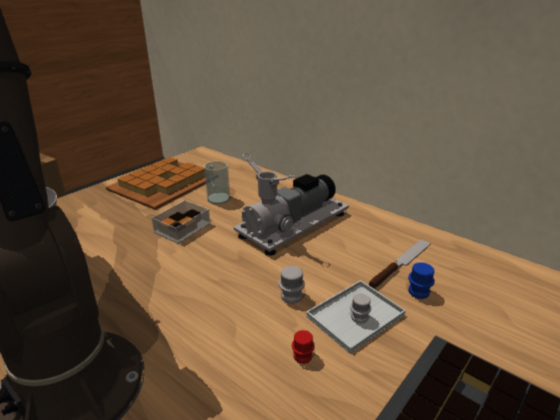

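The top view shows the steel plug in the tray at (381,219), a bigger steel decoy at (328,234), and the coupler mouth at (253,178). Its cam arms run left to about (219,175) and right to about (287,179). The mug is at (160,167), the tub at (181,229) and the knife at x≈366.

```bash
python3 - <<'E'
from h import *
for n in("top","side"):
    w=np.load(n+"0.npy"); x,y,z=w[...,0],w[...,1],w[...,2]
    a=w[219,381] if n=="top" else w[303,361]
    print(n,"plug px",a)
    m=(np.hypot(x-.575,y+.293)<.06)&(z>.035)&(z<.075)
    P=w[m]; print(" plug pts",len(P),P.min(0),P.max(0),"zmed",np.median(P[:,2]))
    top=P[P[:,2]>np.percentile(P[:,2],95)-.004]; print(" top face",len(top),(top.min(0)+top.max(0))/2,np.ptp(top,axis=0),cv2.minEnclosingCircle(top[:,:2].astype(np.float32)))
    c=w[178,253] if n=="top" else w[177,268]; print(" coupler px",c)
    m=(abs(x-.66)<.15)&(abs(y-.07)<.15)&(z>.186)&(z<.26)
    P=w[m]; 
    if n=="top":
        v,u=np.where(m); print(u.min(),u.max(),v.min(),v.max())
    print(" high pts",len(P)); print(np.round(P[np.argsort(P[:,1])][::max(1,len(P)//45)],3).tolist())
c=cv2.imread("pics/top0.png")[130:230,190:330]; a=cv2.resize(c,None,fx=4,fy=4,interpolation=cv2.INTER_CUBIC)
cv2.imwrite("pics/c.png",a)
E
```

```text
top plug px [ 0.48232931 -0.31179179  0.05487598]Traceback (most recent call last):
  File "<stdin>", line 7, in <module>
    return umr_minimum(a, axis, None, out, keepdims, initial, where)
ValueError: zero-size array to reduction operation minimum which has no identity
```

```bash
python3 - <<'E'
from h import *
for n in("top","side"):
    w=np.load(n+"0.npy"); x,y,z=w[...,0],w[...,1],w[...,2]
    m=(np.hypot(x-.482,y+.312)<.04)&(z>.03)&(z<.075)
    P=w[m]; print(n," plug pts",len(P),P.min(0),P.max(0))
    top=P[P[:,2]>.050]; print(" top face",len(top),top.mean(0),cv2.minEnclosingCircle(top[:,:2].astype(np.float32)))
    if n=="top": C=w[178,253]; print("coupler px",C); C=C[:2]
    d=np.hypot(x-C[0],y-C[1])
    r=w[(d<.05)&(abs(z-.193)<.006)]; print(" rim",len(r),r.mean(0),cv2.minEnclosingCircle(r[:,:2].astype(np.float32)) if len(r) else 0)
    P=w[(d<.13)&(z>.165)&(z<.28)]
    print(" high pts",len(P)); print(np.round(P[np.argsort(P[:,1])][::max(1,len(P)//50)]*1000).astype(int).tolist())
c=cv2.imread("pics/top0.png")[130:230,190:330]; a=cv2.resize(c,None,fx=4,fy=4,interpolation=cv2.INTER_CUBIC)
c=cv2.imread("pics/side0.png")[140:240,210:350]; b=cv2.resize(c,None,fx=4,fy=4,interpolation=cv2.INTER_CUBIC)
cv2.imwrite("pics/c.png",cv2.resize(np.vstack([a,b]),None,fx=.75,fy=.75))
E
```

```text
top  plug pts 168 [ 0.46296753 -0.32338122  0.03065664] [ 0.50165941 -0.28501401  0.06470111]
 top face 124 [ 0.48204713 -0.30670973  0.05695358] ((0.4826285243034363, -0.3068806231021881), 0.018240390345454216)
coupler px [0.59886233 0.0511974  0.15997249]
 rim 196 [0.59528775 0.05256546 0.19267651] ((0.5945678949356079, 0.051525603979825974), 0.048542920500040054)
 high pts 489
[[590, -39, 218], [577, -28, 217], [594, -20, 213], [583, -18, 213], [587, -12, 207], [593, -7, 207], [585, -4, 204], [591, 1, 202], [591, 6, 203], [597, 11, 201], [590, 14, 196], [599, 20, 191], [586, 23, 187], [585, 25, 190], [583, 28, 190], [592, 31, 187], [588, 33, 193], [604, 36, 192], [578, 36, 190], [602, 39, 175], [615, 40, 194], [574, 42, 182], [575, 45, 189], [618, 46, 191], [581, 48, 169], [614, 50, 168], [571, 53, 183], [571, 55, 188], [572, 58, 194], [582, 59, 165], [609, 61, 167], [611, 64, 173], [613, 65, 192], [598, 67, 172], [614, 68, 190], [606, 69, 169], [581, 71, 192], [593, 72, 169], [589, 73, 192], [604, 76, 188], [598, 78, 193], [600, 81, 193], [598, 84, 194], [603, 86, 196], [594, 91,
[... 655 characters left out ...]
188], [586, 21, 192], [586, 25, 179], [585, 27, 188], [606, 28, 165], [584, 29, 193], [589, 30, 188], [580, 33, 182], [613, 34, 193], [579, 35, 182], [580, 37, 175], [578, 38, 169], [580, 40, 185], [574, 42, 176], [573, 44, 167], [618, 45, 190], [621, 48, 191], [573, 50, 182], [570, 51, 180], [571, 53, 173], [573, 54, 170], [572, 57, 171], [609, 59, 186], [616, 61, 175], [575, 63, 186], [576, 64, 180], [613, 66, 183], [615, 67, 191], [600, 69, 181], [613, 69, 190], [591, 71, 189], [603, 75, 192], [588, 79, 185], [588, 82, 184], [595, 85, 195], [597, 90, 199], [598, 95, 200], [597, 101, 204], [598, 105, 206], [596, 110, 211], [601, 115, 211], [605, 118, 217], [597, 126, 217], [610, 138, 225]]
```

View pics/c.png

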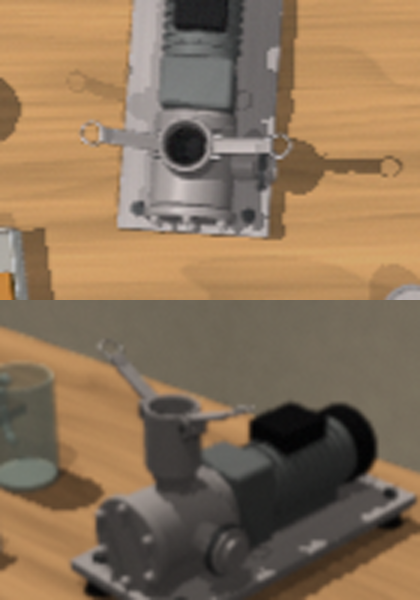

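Crop: the coupler mouth is at about (185,145) in the upper panel, and the arms stand out and up, with the left one about 30° above level. Next I'll fit the centres and the arm line.

```bash
cat >> h.py <<'E'
def plan(tgts):
    """tgts: (x,y,z,yaw of tool y in deg); prints shift/turn rows from the present pose, scaled"""
    s=robot.observe(); q=np.array(s["eef_rot"]); r=R.from_quat(q[[1,2,3,0]]); p=np.array(s["position"])
    for t in tgts:
        a=np.deg2rad(t[3]); Y=np.array([np.cos(a),np.sin(a),0]); Z=np.array([0,0,-1.]); X=np.cross(Y,Z)
        m=R.from_matrix(np.stack([X,Y,Z],1))
        print(np.round(r.inv().apply(np.array(t[:3])-p)/.5,4).tolist(),np.round((r.inv()*m).as_rotvec()/1.5,4).tolist())
E
python3 - <<'E'
from h import *
from scipy.optimize import least_squares
W=[np.load(n+"0.npy") for n in("top","side")]
for i,w in enumerate(W+[0]):
    P=w.reshape(-1,3) if i<2 else np.vstack([a.reshape(-1,3) for a in W])
    d=np.hypot(P[:,0]-.595,P[:,1]-.047)
    r=P[(d<.03)&(abs(P[:,2]-.193)<.005)]
    f=lambda c:np.maximum(abs(np.hypot(r[:,0]-c[0],r[:,1]-c[1])-.0233)-.0012,0)
    b=least_squares(f,[.595,.047],loss="soft_l1",f_scale=.001); print("rim",b.x,len(r),r.min(0),r.max(0))
    g=P[(np.hypot(P[:,0]-.482,P[:,1]+.308)<.03)&(P[:,2]>.053)]
    f=lambda c:np.maximum(np.hypot(g[:,0]-c[0],g[:,1]-c[1])-.0175,0)
    b=least_squares(f,[.482,-.308],loss="soft_l1",f_scale=.001); print("plug",b.x,g.min(0),g.max(0))
    for lo,hi in((.035,.088),(-.088,-.035)):
        k=(abs(P[:,0]-.597)<.025)&(P[:,1]-.047>lo)&(P[:,1]-.047<hi)&(P[:,2]>.185)
        A=P[k]; fx=np.polyfit(A[:,1],A[:,0],1); fz=np.polyfit(A[:,1],A[:,2],1)
        print("arm slope x/y",fx[0],"x@.047",np.polyval(fx,.047),"z slope",fz[0], "ang",1.571+np.arctan(abs(fz[0])))
# image check: hole circle & plug edges in top picture
import cv2
c=camera("top")
for cx,cy,z in((.595,.047,.193),(.594,.05,.193),(.482,-.309,.058)): print(proj(c,[[cx,cy,z]]))
plan([(.168,.6,.33,74),(.40,.35,.35,40),(.50,0,.35,0),(.482,-.308,.30,-33),(.482,-.308,.15,-33)])
E
```

```text
rim [0.59471585 0.05203223] 128 [0.57058355 0.01718484 0.18800401] [0.61895321 0.07604955 0.19758808]
plug [ 0.48234772 -0.30695402] [ 0.46478301 -0.3233492   0.05316751] [ 0.49994594 -0.28906654  0.06470111]
arm slope x/y 0.08642945493317074 x@.047 0.594819099438118 z slope 0.5611899234553176 ang 2.082393711546297
arm slope x/y 0.13639151531958438 x@.047 0.5968014935273455 z slope -0.43518409088137155 ang 1.9814649445057546
rim [0.59539328 0.04936282] 93 [0.57131906 0.01922543 0.18804463] [0.62070012 0.07524794 0.19389682]
plug [ 0.48270394 -0.31125758] [ 0.46383314 -0.32853637  0.05307931] [ 0.49982088 -0.29387088  0.05942665]
arm slope x/y 0.15079756266199862 x@.047 0.5919086890832422 z slope 0.5902522462122964 ang 2.1042212019105784
arm slope x/y 0.00957912776361356 x@.047 0.5878730616552543 z slope -0.4390603245872204 ang 1.9847193403771886
rim [0.59485105 0.0508698 ] 221 [0.57058355 0.01718484 0.18800401] [0.62070012 0.07604955 0.19758808]
plug [ 0.48241641 -0.30965125] [ 0.46383314 -0.32853637  0.05307931] [ 0.49994594 -0.28906654  0.06470111]
arm slope x/y 0.11275086014668823 x@.047 0.5936438272311387 z slope 0.5726318492480563 ang 2.0910527304232716
arm slope x/y 0.09483940629613004 x@.047 0.5939887289062356 z slope -0.4224066626559861 ang 1.9706720183882942
[[253.78674908 177.55968911]]
[[252.67239082 177.96738791]]
[[380.24566838 219.07263104]]
[-0.0014, -0.0033, -0.2077] [-0.0008, 0.0001, 0.0049]
[-0.5827, -0.3604, -0.2473] [-0.0007, 0.0003, 0.4005]
[-0.9633, -0.981, -0.2465] [-0.0006, 0.0006, 0.866]
[-1.094, -1.584, -0.1458] [-0.0005, 0.0008, 1.2499]
[-1.094, -1.5836, 0.1542] [-0.0005, 0.0008, 1.2499]
```

Emit:
send_rows --targets '[[[0,0,-0.2],[0,0,0]],[[0,0,-0.2],[0,0,0]],[[-0.08,-0.05,-0.24],[0,0,0.06]],[[-0.58,-0.36,-0.247],[0,0,0.4]],[[-0.58,-0.36,-0.247],[0,0,0.4]],[[-0.58,-0.36,-0.247],[0,0,0.4]],[[-0.58,-0.36,-0.247],[0,0,0.4]],[[-0.58,-0.36,-0.247],[0,0,0.4]],[[-0.58,-0.36,-0.247],[0,0,0.4]],[[-0.58,-0.36,-0.247],[0,0,0.4]],[[-0.963,-0.98,-0.247],[0,0,0.866]],[[-0.963,-0.98,-0.247],[0,0,0.866]],[[-0.963,-0.98,-0.247],[0,0,0.866]],[[-0.963,-0.98,-0.247],[0,0,0.866]],[[-0.963,-0.98,-0.247],[0,0,0.866]],[[-0.963,-0.98,-0.247],[0,0,0.866]],[[-0.963,-0.98,-0.247],[0,0,0.866]],[[-0.963,-0.98,-0.247],[0,0,0.866]],[[-0.963,-0.98,-0.247],[0,0,0.866]]]' --fingers -1

```text
time: 2.05
position: [0.5002, -0.0019, 0.3502]
eef_rot: [0.0, 0.709, 0.705, -0.0]
ft_force: [0.1, 0.1, 0.2]
opening: 0.0915
gripper_force: 0.0
```

```bash
python3 - <<'E'
from h import *
st(); plan([(.482,-.309,.20,57),(.482,-.309,.20,-33),(.482,-.309,.038,57)])
E
```

```text
{'time': 2.05, 'position': [0.5002, -0.0019, 0.3502], 'eef_rot': [0.0003, 0.7089, 0.7053, -0.0002], 'ft_force': [0.1128, 0.115, 0.2117], 'opening': 0.0915, 'gripper_force': 0.0, 'qpos': [-0.64, 0.1426, 0.6306, 1.7037, -0.0858, 1.3231, 0.0017]}
[-0.6142, -0.0334, 0.3009] [-0.0001, 0.0005, -0.6666]
[-0.6142, -0.0334, 0.3009] [0.0003, 0.0004, 0.3806]
[-0.6139, -0.0335, 0.6249] [-0.0001, 0.0005, -0.6666]
```

Emit:
send_rows --targets '[[[-0.614,-0.0335,0.3],[0,0,-0.667]],[[-0.614,-0.0335,0.3],[0,0,-0.667]],[[-0.614,-0.0335,0.3],[0,0,-0.667]],[[-0.614,-0.0335,0.3],[0,0,-0.667]],[[-0.614,-0.0335,0.3],[0,0,-0.667]],[[-0.614,-0.0335,0.3],[0,0,-0.667]],[[-0.614,-0.0335,0.3],[0,0,-0.667]],[[-0.614,-0.0335,0.3],[0,0,-0.667]],[[-0.614,-0.0335,0.3],[0,0,-0.667]],[[-0.614,-0.0335,0.38],[0,0,-0.667]],[[-0.614,-0.0335,0.46],[0,0,-0.667]],[[-0.614,-0.0335,0.54],[0,0,-0.667]],[[-0.614,-0.0335,0.59],[0,0,-0.667]],[[-0.614,-0.0335,0.614],[0,0,-0.667]],[[-0.614,-0.0335,0.614],[0,0,-0.667]]]'

```text
time: 3.55
position: [0.4833, -0.3042, 0.042]
eef_rot: [-0.001, 0.281, 0.96, 0.001]
ft_force: [-0.4, 0.0, 0.8]
opening: 0.0917
gripper_force: 0.0
```

```bash
python3 - <<'E'
from h import *
st()
c=camera("side"); cv2.imwrite("pics/s1.png",cv2.resize(c["image"][200:380,260:480],None,fx=2.5,fy=2.5))
E
```

```text
{'time': 3.55, 'position': [0.4833, -0.3042, 0.042], 'eef_rot': [-0.0013, 0.2807, 0.9598, 0.0007], 'ft_force': [-0.397, 0.0314, 0.7916], 'opening': 0.0917, 'gripper_force': 0.0, 'qpos': [0.1519, 0.5999, 0.4546, 1.9178, -0.3893, 0.7139, 1.8386]}
```

View pics/s1.png

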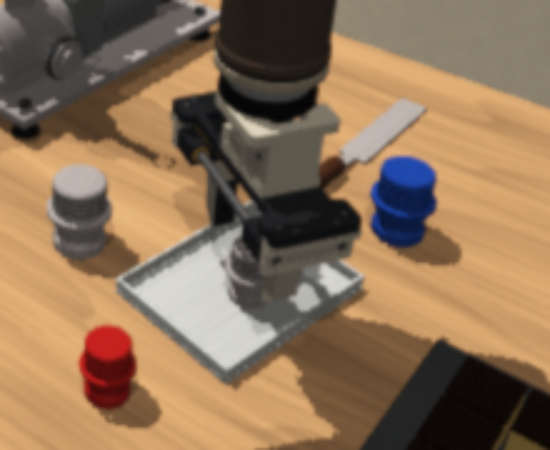

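Side view: the fingers straddle the plug, which is at about (245,270), and they are clear of the tray walls. I'll close lightly to centre it.

Emit:
send_rows --targets '[[[0,0,0],[0,0,0]],[[0,0,0],[0,0,0]],[[0,0,0],[0,0,0]],[[0,0,0],[0,0,0]],[[0,0,0],[0,0,0]],[[0,0,0],[0,0,0]],[[0,0,0],[0,0,0]],[[0,0,0],[0,0,0]],[[0,0,0],[0,0,0]],[[0,0,0],[0,0,0]]]' --fingers 1 --grip_force 5

```text
time: 4.6
position: [0.4832, -0.3065, 0.0432]
eef_rot: [0.0, 0.281, 0.96, -0.0]
ft_force: [-0.6, -1.7, 1.2]
opening: 0.0357
gripper_force: 5.0
```

```bash
python3 - <<'E'
from h import *
st()
E
```

```text
{'time': 4.6, 'position': [0.4832, -0.3065, 0.0432], 'eef_rot': [0.0, 0.2814, 0.9596, -0.0001], 'ft_force': [-0.6342, -1.6985, 1.2496], 'opening': 0.0357, 'gripper_force': 4.9828, 'qpos': [0.1532, 0.5983, 0.4569, 1.9172, -0.3891, 0.7135, 1.8398]}
```

Emit:
send_rows --targets '[[[0,0,0],[0,0,0]],[[0,0,0],[0,0,0]],[[0,0,0],[0,0,0]],[[0,0,0],[0,0,0]],[[0,0,0],[0,0,0]],[[0,0,0],[0,0,1]],[[0,0,0],[0,0,1]],[[0,0,0],[0,0,1]],[[0,0,0],[0,0,1]],[[0,0,0],[0,0,1]],[[0,0,0],[0,0,1]],[[0,0,0],[0,0,1]],[[0,0,0],[0,0,1]],[[0,0,0],[0,0,1]],[[0,0,0],[0,0,1]],[[0,0,0.006],[0,0,1]],[[0,0,0.006],[0,0,1]],[[0,0,0.006],[0,0,1]],[[0,0,0.006],[0,0,1]]]' --fingers -1

```text
time: 6.5
position: [0.4833, -0.3063, 0.0403]
eef_rot: [-0.0, 0.859, 0.511, 0.0]
ft_force: [0.3, -0.1, -0.1]
opening: 0.0917
gripper_force: 0.0
```

Emit:
send_rows --targets '[[[0,0,0],[0,0,0]],[[0,0,0],[0,0,0]],[[0,0,0],[0,0,0]],[[0,0,0],[0,0,0]],[[0,0,0],[0,0,0]],[[0,0,0],[0,0,0]],[[0,0,0],[0,0,0]],[[0,0,0],[0,0,0]],[[0,0,0],[0,0,0]],[[0,0,0],[0,0,0]]]' --fingers 1 --grip_force 8

```text
time: 7.5
position: [0.4834, -0.3063, 0.0403]
eef_rot: [0.0, 0.86, 0.51, 0.0]
ft_force: [1.0, 0.0, 0.4]
opening: 0.0358
gripper_force: 8.0
```

Emit:
send_rows --targets '[[[0,0,0],[0,0,0]],[[0,0,0],[0,0,0]],[[0,0,0],[0,0,0]]]' --fingers 1 --grip_force 50

```text
time: 7.8
position: [0.4834, -0.3063, 0.0403]
eef_rot: [0.0, 0.86, 0.51, 0.0]
ft_force: [0.4, -1.1, -0.2]
opening: 0.0349
gripper_force: 49.9
```

```bash
python3 - <<'E'
from h import *
st(); plan([(.4832,-.307,.30,-33),(.594,.05,.30,-5),(.594,.05,.26,-5)])
E
```

```text
{'time': 7.8, 'position': [0.4834, -0.3063, 0.0403], 'eef_rot': [0.0001, 0.86, 0.5104, 0.0001], 'ft_force': [0.433, -1.0682, -0.1599], 'opening': 0.0349, 'gripper_force': 49.948, 'qpos': [-0.0959, 0.7261, 0.8654, 1.9386, -0.7499, 0.8356, 0.6834]}
[-0.0014, 0.0005, -0.5195] [0.0002, 0.0, 0.0509]
[0.7315, -0.147, -0.5195] [0.0002, 0.0, -0.2749]
[0.7315, -0.1471, -0.4395] [0.0002, 0.0, -0.2749]
```

Emit:
send_rows --targets '[[[0,0,-0.05],[0,0,0]],[[0,0,-0.12],[0,0,0]],[[0,0,-0.22],[0,0,0]],[[0,0,-0.32],[0,0,0]],[[0,0,-0.42],[0,0,0]],[[0,0,-0.52],[0,0,0]],[[0.08,-0.02,-0.53],[0,0,-0.05]],[[0.16,-0.03,-0.53],[0,0,-0.1]],[[0.25,-0.05,-0.53],[0,0,-0.15]],[[0.34,-0.07,-0.53],[0,0,-0.2]],[[0.43,-0.09,-0.53],[0,0,-0.25]],[[0.52,-0.105,-0.53],[0,0,-0.27]],[[0.6,-0.12,-0.53],[0,0,-0.275]],[[0.67,-0.135,-0.53],[0,0,-0.275]],[[0.71,-0.144,-0.53],[0,0,-0.275]],[[0.7335,-0.147,-0.53],[0,0,-0.275]],[[0.7335,-0.147,-0.48],[0,0,-0.275]],[[0.7335,-0.147,-0.42],[0,0,-0.275]],[[0.7335,-0.147,-0.42],[0,0,-0.275]],[[0.7335,-0.147,-0.42],[0,0,-0.275]]]'

```text
time: 9.8
position: [0.5942, 0.0494, 0.2508]
eef_rot: [0.0, 0.738, 0.675, -0.0]
ft_force: [0.6, -0.5, -1.7]
opening: 0.0346
gripper_force: 49.9
```

```bash
python3 - <<'E'
from h import *
s=st()
o=[]
for n,(v0,v1,u0,u1) in (("side",(120,240,210,350)),("top",(130,230,190,330))):
    c=camera(n); np.save(n+"1.npy",cloud(c)); I=c["image"].copy()
    o.append(cv2.resize(I[v0:v1,u0:u1],None,fx=4,fy=4,interpolation=cv2.INTER_CUBIC))
    w=cloud(c); x,y,z=w[...,0],w[...,1],w[...,2]; p=s["position"]
    if n=="side":
        for lab,lo,hi in(("flange/plug",p[2]-.037,p[2]-.004),("coupler",.165,.192)):
            k=(np.hypot(x-p[0],y-p[1])<.032)&(z>lo)&(z<hi); v,u=np.where(k); P=w[k]
            print(lab,len(P),P.min(0),P.max(0),"u",u.min(),u.max())
            for vv in range(v.min(),v.max()+1): q=u[v==vv]; print(vv,q.min(),q.max(),(q.min()+q.max())/2,np.median(P[v==vv][:,2]).round(3))
        print(proj(c,[[*p[:2],p[2]-.03],[*p[:2],.18]]))
cv2.imwrite("pics/a.png",np.vstack(o)[:,:].astype(np.uint8)[:480])
E
```

```text
{'time': 9.8, 'position': [0.5942, 0.0494, 0.2508], 'eef_rot': [0.0, 0.738, 0.6748, -0.0004], 'ft_force': [0.5667, -0.471, -1.7348], 'opening': 0.0346, 'gripper_force': 49.9405, 'qpos': [-0.8379, 0.5126, 1.0226, 1.6646, -0.4598, 1.2284, 0.1973]}
flange/plug 168 [0.57076563 0.0227925  0.21426604] [0.61438232 0.05973586 0.24647778] u 260 276
154 275 275 275.0 0.246
155 276 276 276.0 0.245
156 260 276 268.0 0.245
157 260 276 268.0 0.245
158 260 276 268.0 0.245
159 261 275 268.0 0.245
160 261 275 268.0 0.242
161 262 274 268.0 0.238
162 263 273 268.0 0.235
163 263 274 268.5 0.232
164 262 275 268.5 0.227
165 262 274 268.0 0.226
166 262 275 268.5 0.224
167 262 275 268.5 0.222
168 262 274 268.0 0.219
169 264 273 268.5 0.216
coupler 273 [0.57082946 0.01780506 0.16507327] [0.61916951 0.08117491 0.19196559] u 257 278
171 263 270 266.5 0.192
172 264 273 268.5 0.19
173 257 274 265.5 0.188
174 257 276 266.5 0.187
175 257 275 266.0 0.183
176 257 276 266.5 0.182
177 257 272 264.5 0.177
178 257 269 263.0 0.19
179 257 274 265.5 0.189
180 258 278 268.0 0.187
181 258 278 268.0 0.184
182 258 275 266.5 0.181
183 258 275 266.5 0.179
184 258 274 266.0 0.176
185 259 276 267.5 0.173
186 260 275 267.5 0.169
187 261 273 267.0 0.167
188 263 267 265.0 0.165
[[266.6122975  164.55230625]
 [266.89742929 179.07458673]]
```

View pics/a.png

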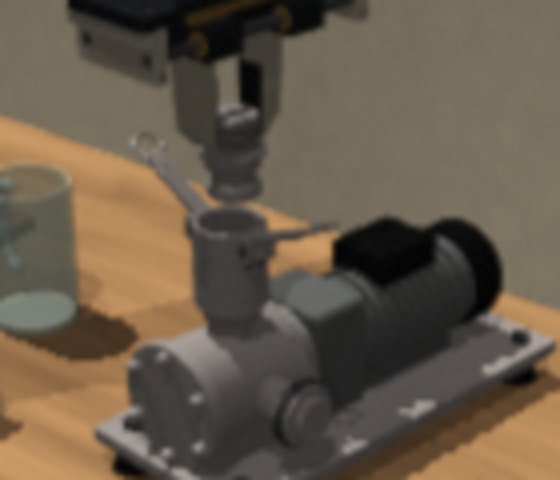

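Side crop: the plug (centre u≈236/4) sits a little to the right of the coupler (≈230/4), so it needs about +3 mm in y. I'll correct that and descend gently.

Emit:
send_rows --targets '[[[0.0062,0,0],[0,0,0]],[[0.0062,0,0.015],[0,0,0]],[[0.0062,0,0.03],[0,0,0]],[[0.0062,0,0.036],[0,0,0]],[[0.0062,0,0.04],[0,0,0]],[[0.0062,0,0.044],[0,0,0]],[[0.0062,0,0.047],[0,0,0]],[[0.0062,0,0.05],[0,0,0]],[[0.0062,0,0.05],[0,0,0]]]'

```text
time: 10.8
position: [0.5947, 0.054, 0.2251]
eef_rot: [-0.0, 0.737, 0.676, 0.0]
ft_force: [0.4, 0.1, -2.5]
opening: 0.0348
gripper_force: 49.9
```

Emit:
send_rows --targets '[[[0,0,0.003],[0,0,0]],[[0,0,0.006],[0,0,0]],[[0,0,0.009],[0,0,0]],[[0,0,0.009],[0,0,0]]]'

```text
time: 11.2
position: [0.5947, 0.0541, 0.2205]
eef_rot: [-0.0, 0.737, 0.676, -0.0]
ft_force: [0.0, 1.0, -2.8]
opening: 0.035
gripper_force: 49.9
```

Emit:
send_rows --targets '[[[0,0,0.003],[0,0,0]],[[0,0,0.006],[0,0,0]],[[0,0,0.009],[0,0,0]],[[0,0,0.009],[0,0,0]]]'

```text
time: 11.6
position: [0.5947, 0.054, 0.216]
eef_rot: [-0.0, 0.737, 0.676, -0.0]
ft_force: [0.3, 0.7, -3.4]
opening: 0.0347
gripper_force: 49.9
```

Emit:
send_rows --targets '[[[0,0,0.004],[0,0,0]],[[0,0,0.008],[0,0,0]],[[0,0,0.012],[0,0,0]],[[0,0,0.012],[0,0,0]]]'

```text
time: 12.0
position: [0.5946, 0.0541, 0.2099]
eef_rot: [-0.0, 0.737, 0.676, -0.0]
ft_force: [0.1, 0.6, -3.0]
opening: 0.035
gripper_force: 49.9
```

Emit:
send_rows --targets '[[[0,0,0.003],[0,0,0]],[[0,0,0.006],[0,0,0]],[[0,0,0.008],[0,0,0]],[[0,0,0.008],[0,0,0]]]'

```text
time: 12.4
position: [0.5949, 0.054, 0.2066]
eef_rot: [0.0, 0.737, 0.676, 0.0]
ft_force: [-1.2, 1.5, 6.1]
opening: 0.0348
gripper_force: 50.0
```

Emit:
send_rows --targets '[[[0,0,0.003],[0,0,0]],[[0,0,0.006],[0,0,0]],[[0,0,0.008],[0,0,0]],[[0,0,0.008],[0,0,0]]]'

```text
time: 12.8
position: [0.5951, 0.054, 0.2031]
eef_rot: [0.0, 0.737, 0.676, 0.001]
ft_force: [-2.3, 1.8, 10.4]
opening: 0.0351
gripper_force: 50.0
```

Emit:
send_rows --targets '[[[0,0,0.003],[0,0,0]],[[0,0,0.006],[0,0,0]],[[0,0,0.006],[0,0,0]]]'

```text
time: 13.1
position: [0.5953, 0.054, 0.2005]
eef_rot: [0.0, 0.737, 0.676, 0.001]
ft_force: [-2.6, 1.6, 13.2]
opening: 0.0351
gripper_force: 50.0
```

Emit:
send_rows --targets '[[[0,0,0.003],[0,0,0]],[[0,0,0.006],[0,0,0]],[[0,0,0.008],[0,0,0]],[[0,0,0.008],[0,0,0]]]'

```text
time: 13.5
position: [0.5953, 0.054, 0.197]
eef_rot: [0.0, 0.737, 0.676, 0.001]
ft_force: [-4.6, 1.4, 18.4]
opening: 0.0349
gripper_force: 50.0
```

Emit:
send_rows --targets '[[[0,0,0.003],[0,0,0]],[[0,0,0.003],[0,0,0]],[[0,0,0.003],[0,0,0]]]'

```text
time: 13.8
position: [0.5954, 0.0539, 0.1958]
eef_rot: [0.0, 0.737, 0.676, 0.001]
ft_force: [-4.1, 2.8, 19.8]
opening: 0.0351
gripper_force: 50.0
```

Emit:
send_rows --targets '[[[0,0,-0.004],[0,0,0]],[[0,0,-0.008],[0,0,0]],[[0,0,-0.011],[0,0,0]],[[0,0,-0.011],[0,0,0]]]'

```text
time: 14.2
position: [0.5952, 0.054, 0.2]
eef_rot: [0.0, 0.737, 0.676, 0.001]
ft_force: [-0.1, 1.0, 3.6]
opening: 0.0346
gripper_force: 49.9
```

Emit:
send_rows --targets '[[[0,0,0],[0,0,0]],[[0,0,0],[0,0,0]],[[0,0,0],[0,0,0]],[[0,0,0],[0,0,0]],[[0,0,0],[0,0,0]],[[0,0,0],[0,0,0]],[[0,0,0],[0,0,0]],[[0,0,-0.02],[0,0,0]],[[0,0,-0.06],[0,0,0]],[[0,0,-0.13],[0,0,0]],[[0,0,-0.16],[0,0,0]],[[0,0,-0.16],[0,0,0]],[[0,0,-0.16],[0,0,0]]]' --fingers -1 --grip_force 15

```text
time: 15.5
position: [0.5946, 0.0541, 0.2791]
eef_rot: [-0.0, 0.737, 0.676, 0.0]
ft_force: [-0.6, -0.3, -0.1]
opening: 0.0921
gripper_force: 0.0
```

```bash
python3 - <<'E'
from h import *
s=st()
plan([(.595,.0535,.26,85.4),(.595,.0535,.235,85.4)])
for n in("top","side"):
    w=cloud(camera(n)); x,y,z=w[...,0],w[...,1],w[...,2]
    k=(np.hypot(x-.595,y-.053)<.03)&(z>.19)&(z<.235); P=w[k]; print(n,len(P),P.max(0),P.min(0),np.percentile(P[:,2],[50,90]))
E
```

```text
{'time': 15.5, 'position': [0.5946, 0.0541, 0.2791], 'eef_rot': [-0.0001, 0.7371, 0.6758, 0.0002], 'ft_force': [-0.5539, -0.3028, -0.1427], 'opening': 0.0921, 'gripper_force': 0.0, 'qpos': [-0.8547, 0.4912, 1.0389, 1.6207, -0.4381, 1.2839, 0.1725]}
[-0.0012, 0.0009, 0.0382] [0.0003, -0.0002, -1.0516]
[-0.0013, 0.0009, 0.0882] [0.0003, -0.0002, -1.0516]
top 24 [0.60656253 0.03337802 0.20343442] [0.58252779 0.02494092 0.19008821] [0.19358405 0.19934772]
side 251 [0.6143623  0.08286154 0.22107554] [0.57095937 0.02595292 0.19007809] [0.20653397 0.21996632]
```

Emit:
send_rows --targets '[[[0,0,0],[0,0,-0.9]],[[0,0,0],[0,0,-0.9]],[[0,0,0],[0,0,-0.9]],[[0,0,0],[0,0,-0.9]],[[0,0,0],[0,0,-0.9]],[[0,0,0],[0,0,-0.9]],[[0,0,0],[0,0,-0.9]],[[0,0,0],[0,0,-0.9]],[[0,0,0],[0,0,-0.9]],[[0,0,0],[0,0,-0.9]]]'

```text
time: 16.6
position: [0.5942, 0.0539, 0.2783]
eef_rot: [-0.001, 0.152, 0.988, -0.0]
ft_force: [-0.0, -0.2, -0.7]
opening: 0.0916
gripper_force: 0.0
```

Emit:
send_rows --targets '[[[0,0,0],[0,0,-0.15]],[[0,0,0],[0,0,-0.15]],[[0,0,0.03],[0,0,-0.15]],[[0,0,0.06],[0,0,-0.15]],[[0,0,0.08],[0,0,-0.15]],[[0,0,0.08],[0,0,-0.15]],[[0,0,0.08],[0,0,-0.15]]]'

```text
time: 17.3
position: [0.5947, 0.054, 0.2392]
eef_rot: [-0.0, 0.042, 0.999, -0.0]
ft_force: [0.8, -0.2, 0.6]
opening: 0.0914
gripper_force: 0.0
```

```bash
python3 - <<'E'
from h import *
s=st(); plan([(.595,.0537,.235,85.4)])
c=camera("side"); cv2.imwrite("pics/b.png",cv2.resize(c["image"][100:240,190:370],None,fx=4,fy=4,interpolation=cv2.INTER_CUBIC))
E
```

```text
{'time': 17.3, 'position': [0.5947, 0.054, 0.2392], 'eef_rot': [-0.0002, 0.0422, 0.9991, -0.0001], 'ft_force': [0.8376, -0.2474, 0.5623], 'opening': 0.0914, 'gripper_force': 0.0, 'qpos': [-0.6073, 0.4158, 0.6123, 1.662, -0.2574, 1.146, 1.5584]}
[-0.0006, -0.0005, 0.0085] [-0.0002, -0.0003, -0.0027]
```

View pics/b.png

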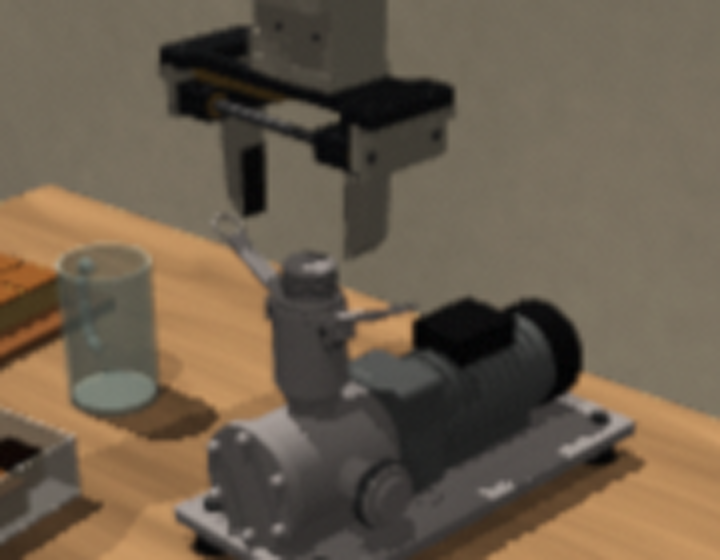

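The plug is seated at (312,275) and the fingers are above both arms. I'll press down on them.

Emit:
send_rows --targets '[[[0,0,0.015],[0,0,0]],[[0,0,0.03],[0,0,0]],[[0,0,0.038],[0,0,0]],[[0,0,0.046],[0,0,0]],[[0,0,0.054],[0,0,0]],[[0,0,0.062],[0,0,0]],[[0,0,0.062],[0,0,0]]]'

```text
time: 18.05
position: [0.5944, 0.054, 0.2076]
eef_rot: [-0.0, 0.041, 0.999, -0.0]
ft_force: [-0.9, -0.6, -1.4]
opening: 0.0917
gripper_force: 0.0
```

Emit:
send_rows --targets '[[[0,0,0.008],[0,0,0]],[[0,0,0.016],[0,0,0]],[[0,0,0.024],[0,0,0]],[[0,0,0.032],[0,0,0]],[[0,0,0.04],[0,0,0]],[[0,0,0.04],[0,0,0]]]'

```text
time: 18.65
position: [0.5951, 0.0538, 0.1881]
eef_rot: [0.0, 0.042, 0.999, -0.0]
ft_force: [0.3, 0.4, 3.6]
opening: 0.092
gripper_force: 1.9
```

Emit:
send_rows --targets '[[[0,0,0.008],[0,0,0]],[[0,0,0.016],[0,0,0]],[[0,0,0.024],[0,0,0]],[[0,0,0.032],[0,0,0]],[[0,0,0.04],[0,0,0]],[[0,0,0.04],[0,0,0]]]'

```text
time: 19.25
position: [0.5946, 0.0539, 0.1678]
eef_rot: [-0.0, 0.041, 0.999, -0.0]
ft_force: [0.2, -0.1, 1.7]
opening: 0.0918
gripper_force: 1.1
```

```bash
python3 - <<'E'
from h import *
s=st()
c=camera("side"); cv2.imwrite("pics/d.png",cv2.resize(c["image"][100:240,190:370],None,fx=4,fy=4,interpolation=cv2.INTER_CUBIC))
E
```

```text
{'time': 19.25, 'position': [0.5946, 0.0539, 0.1678], 'eef_rot': [-0.0002, 0.0414, 0.9991, -0.0001], 'ft_force': [0.2488, -0.0776, 1.7439], 'opening': 0.0918, 'gripper_force': 1.1285, 'qpos': [-0.5799, 0.4836, 0.5787, 1.7514, -0.3072, 0.9984, 1.6027]}
```

View pics/d.png

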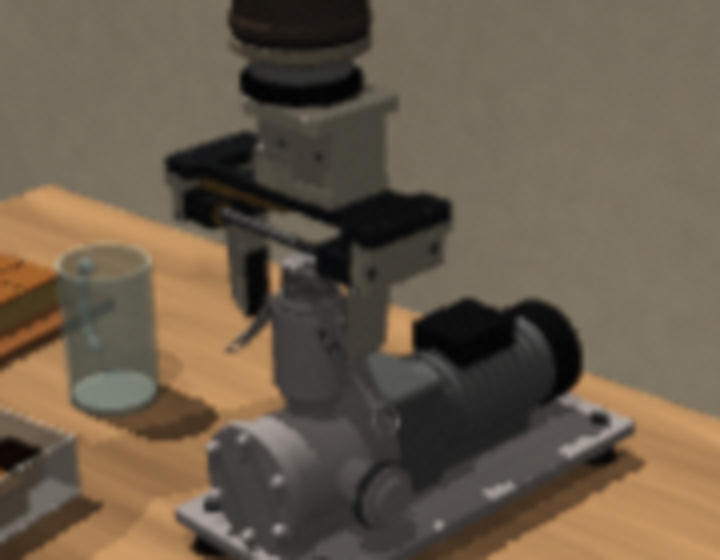

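The picture shows both arms about half down under the fingers. The plug top clears the palm by about 12 mm. I'll go 6 mm lower and close.

Emit:
send_rows --targets '[[[0,0,0.006],[0,0,0]],[[0,0,0.013],[0,0,0]],[[0,0,0.013],[0,0,0]]]'

```text
time: 19.6
position: [0.5944, 0.054, 0.1611]
eef_rot: [-0.0, 0.041, 0.999, -0.0]
ft_force: [0.6, -0.9, 1.4]
opening: 0.0915
gripper_force: 1.0
```

Emit:
send_rows --targets '[[[0,0,0],[0,0,0]],[[0,0,0],[0,0,0]],[[0,0,0],[0,0,0]],[[0,0,0],[0,0,0]],[[0,0,0],[0,0,0]],[[0,0,0],[0,0,0]],[[0,0,0],[0,0,0]],[[0,0,0],[0,0,0]]]' --fingers 0.5 --grip_force 12

```text
time: 20.4
position: [0.5941, 0.0527, 0.1613]
eef_rot: [-0.001, 0.042, 0.999, -0.001]
ft_force: [-0.5, -4.9, -4.8]
opening: 0.0668
gripper_force: 12.0
```

Emit:
send_rows --targets '[[[0,0,0],[0,0,0]],[[0,0,0],[0,0,0]],[[0,0,0],[0,0,0]],[[0,0,0],[0,0,0]]]' --fingers 0.5 --grip_force 20

```text
time: 20.8
position: [0.5941, 0.0527, 0.1613]
eef_rot: [-0.001, 0.042, 0.999, -0.001]
ft_force: [-0.8, -5.8, -4.9]
opening: 0.0664
gripper_force: 20.0
```

Emit:
send_rows --targets '[[[0,0,0],[0,0,0]],[[0,0,0],[0,0,0]],[[0,0,0],[0,0,0]],[[0,0,0],[0,0,0]],[[0,0,0],[0,0,0]],[[0,0,-0.06],[0,0,0]],[[0,0,-0.14],[0,0,0]],[[0,0,-0.22],[0,0,0]],[[0,0,-0.28],[0,0,0]],[[0,0,-0.28],[0,0,0]],[[0,0,-0.28],[0,0,0]]]' --fingers -1

```text
time: 21.9
position: [0.5949, 0.0541, 0.3022]
eef_rot: [0.001, 0.041, 0.999, 0.0]
ft_force: [-1.2, -0.2, -0.4]
opening: 0.0919
gripper_force: 0.0
```

```bash
python3 - <<'E'
from h import *
s=st()
c=camera("side"); cv2.imwrite("pics/e.png",cv2.resize(c["image"][100:240,190:370],None,fx=4,fy=4,interpolation=cv2.INTER_CUBIC))
w=cloud(c); x,y,z=w[...,0],w[...,1],w[...,2]
P=w[(np.hypot(x-.595,y-.053)<.025)&(z>.21)&(z<.24)]; print(len(P),np.percentile(P[:,2],[50,90,98]))
E
```

```text
{'time': 21.9, 'position': [0.5949, 0.0541, 0.3022], 'eef_rot': [0.0006, 0.0413, 0.9991, 0.0004], 'ft_force': [-1.1569, -0.1784, -0.357], 'opening': 0.0919, 'gripper_force': 0.0, 'qpos': [-0.6232, 0.3698, 0.6335, 1.5668, -0.2261, 1.2779, 1.5314]}
107 [0.21884727 0.22045712 0.22104478]
```

View pics/e.png

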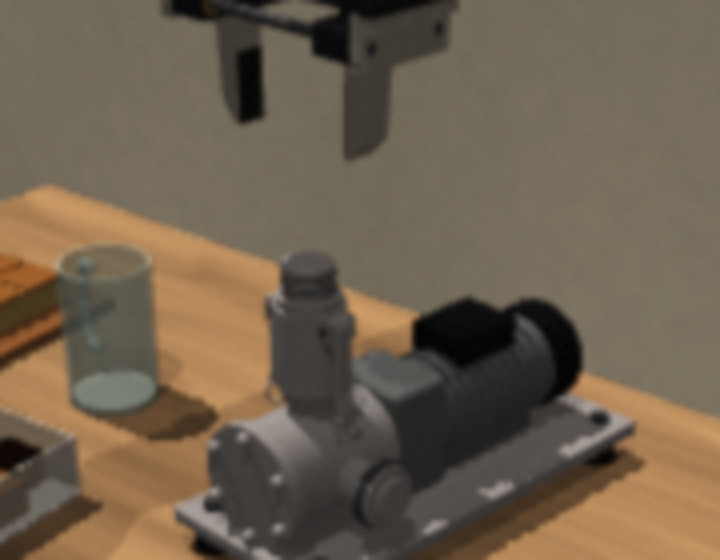

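Both arms lie flat against the coupler, the plug top is at about 0.220 m (home is 0.2205), and the gripper is clear.

```bash
python3 -c "
from rig import robot
print(robot.hand_in())"
```

```text
the job is handed in; nothing more can be done
None
```

I pushed the plug home on its gasket at about 22 N and closed both cam arms flat together. The gripper is open and clear, the tub, mug and knife were left alone, and the job was handed in at about 22 s; no verdict was returned.

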